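# Rehang the lift-off door of the spice cupboard

## Robot

A 6-joint arm with a two-finger parallel gripper is mounted at the origin on a cart in front of the work surface, level with it; the furniture and walls round the work are solid. World frame = base frame: x ahead of the robot, y to its left, z up, the work surface at z = 0. Lengths are in m, angles in rad, forces in N, time in s.
With the tool pointing down it reaches from about 0.375 to 0.9 m from the base axis. Payload 3.1 kg.
Tool frame: the origin (TCP) lies at the very end of the fingers, on their centre line; the grasp point (between the pads) lies 19 mm behind it (manip.tcp_to_grasp is the distance from the TCP to the grasp point, in m); z points along the fingers, y is the line along which they close (so a half turn about z gives the same grasp; the last joint's range is limited). The gripper opens to 85 mm and grips with 20 to 120 N. Pads are 22 mm wide; open, the fingers measure 114 mm over their backs; the gripper's body (76 mm by 85 mm) begins 54 mm behind the grasp point. The pads swing forward as they close: fully open they stand 13 mm farther back than shut.
Start: joints at [-1.508, 0.527, 1.433, -0, 1.181, -0.178], TCP at [0.149, -0.607, 0.231] pointing down, gripper open.
Joint ranges: [-3.08, 3.08], [-0.75, 2.2], [0.22, 2.44], [-1.43, 4.57], [0, 2.65], [-2.85, 2.85]. Speed limits (rad/s): [2.79, 2.79, 3.14, 3.14, 3.14, 3.14].

## Interface

Orientations are given as a unit quaternion [x, y, z, w].
In Python, from station import manip gives the robot as it stands. The module is installed in compiled form; this text tells all that it offers.
- The arm moves only by the tool step_arm, never from a script. Its argument "commands" is one flat list of numbers, 6 for each row, row after row: the shift along the tool's x, y, z in m, then the turn, a rotation vector about the tool's x, y, z in degrees. A call has exactly 10 rows; each row is the pose to reach, as a shift and turn from the pose commanded when the call began, along the tool's axes at that moment; what a row does not reach only later rows make up. A row lasts 1/10 s, in which the tool goes at most 50 mm and 8.59 degrees, less where a joint would pass 70% of its speed; a pose out of reach is approached as far as the arm can. A call with a gripper value outside its range is refused whole. "jaw" is the opening in per cent of the stroke, from 0 (shut) to 100 (fully open), set as the call begins (left out, the last holds). The fingers move at their own pace and stop on an object; "grip_force" is the grip in N (left out, the last holds). Time passes only in rows, so rows that repeat a pose let the fingers close, or fill a call up. It gives the time, the measured TCP pose, the force, the opening and the grip force at its end, in the units of the state.
- manip.sense(): the state, without advancing time (a new reading comes with each control period).
- manip.snapshot(name): name is "scene" or "top" or "wrist"; returns a dict with "pixels" (480x640x3 uint8, blue, green, red), "fx", "fy", "cx", "cy" (pixels), "R" (3x3) and "t" (3): a world point X has camera coordinates R X + t; the wrist camera has in their place "mount" (4x4, takes a point from camera to tool coordinates, whose origin is the TCP and whose axes are the flange's). Camera axes: x right, y down, z forward; pixel columns grow to the right and rows downward; lengths in m; the calibration is good to about 2 mm. A picture is of the moment at which its call begins: read the wrist's pose just before it. There is no depth.
- manip.sign_off(): hands the job in; it is judged then, once.
The state is a dict: "t": time; "q": joint angles; "qd": joint speeds; "tau": joint torques, N m; "tcp_pos": TCP position; "tool_rot": TCP orientation; "force": force on the tool from outside, world axes, zero at the start; "ft_torque": the same for the moment, N m; "finger_gap": opening from 0.0 (shut) to 1.0 (fully open); "gripper_force": force on a finger pad.
Only numpy, scipy, OpenCV 4.12 (cv2) and the standard library are available. Lean on these libraries where they do the work, as an engineer would, in place of code of your own. Each camera call takes 0.05 s, during which the arm holds its last target. There are 200 camera calls.

## Task

The door of the little spice cupboard has been washed and stands in the plate rack. Hang it back on its lift-off hinges, open, with both eyes fully down over the two upright pins and without forcing it, because the pins can only be found by feel; then swing it shut. Leave the spices in the cupboard and the pepper mill standing where they are.

Things in the scene. Friction and masses are not known exactly. Their poses are not given: they have to be found in the camera images.
- cupboard: Small cream open-fronted cupboard with a wooden top, fixed on the worktop: 100 mm deep (x), 220 wide (y), 190 high. Origin: centre of its underside; x points from front to back, y to the left seen from the front, z up. Front face: x = -50 mm. A steel hinge plate on the face's left (+y) carries two brass pins that point up, on one vertical axis 12 mm in front of the face.
- pin_ref_low (a point): Nominal place of the lower pin, in the cupboard at x -62, y +87, z 32 mm, axes as the cupboard's: centre of the foot of the pin, where the eye comes to rest on the shoulder (flat top of a round lug 15 mm across, 10 high). Each pin: 8 mm diameter, 18 mm high (tip 18 mm above this point), its top 1.5 mm chamfered to 7.6 mm across.
- pin_ref_up (a point): Nominal place of the upper pin, in the cupboard at x -62, y +87, z 142 mm. The hinge plate has slotted screw holes and was set by hand: both pins together really stand anywhere from 10 mm left to 10 mm right (cupboard's +y or -y) of pin_ref_low and pin_ref_up; this shift is not measured. In x and z they agree with them. Plate and pins are rigid.
- bumper (a point): Face of the upper of two rubber bumpers (10 mm across, 4 mm thick) at the right end of the cupboard's front, at x -54, y -92, z 160 mm in the cupboard; they stop the closing door.
- cupboard_door: Loose cream frame door, 0.22 to 0.36 kg: 14 mm thick (x), 178 wide (y), 180 high (z). Origin: centre of its underside; -x is the front with the knob, +y points to the hinge edge, z up. It starts upright in the plate rack, underside 18 mm over the worktop, with 2 mm of play to the dowels. Hung, its underside is 12 mm over the worktop; shut, its axes are parallel to the cupboard's.
- eye_low (a point): Centre of the underside of the lower hinge eye, in the door at x 0, y +101, z 20 mm, axes as the door's. Each eye is an upright steel tube, 18 mm outside, 10 mm bore, 18 mm high, open at both ends, standing off the hinge edge in the leaf's middle plane. Hung, this point lies on the lower pin's shoulder. The hinge has no spring, only friction.
- eye_up (a point): Centre of the underside of the upper hinge eye, in the door at x 0, y +101, z 130 mm; on the upper pin's shoulder when hung. From shut the door opens clockwise seen from above, about the pins; it can be hung at 45 to 110 degrees open (near shut there is no room for a finger behind it).
- door_grip (a point): Point on the middle of the door's top edge (14 mm thick), in the door at x 0, y +40, z 180 mm, 61 mm from the eyes' axis: a good place to grip from above. Hung, it is 192 mm over the worktop.
- free_edge (a point): Middle of the door's free upright edge (opposite the hinge), in the door at x 0, y -89, z 90 mm, axes as the door's. Shut against the bumpers it is at about x = -61 mm in the cupboard's frame.
- knob (a point): Tip of the white knob (20 mm across, 20 mm proud of the front), in the door at x -26.5, y -70, z 105 mm.
- plate_rack: Fixed wooden plate rack: two rails 165 mm long (x), 18 mm high, at y -48 and +48 mm, each with six upright dowels (8 mm diameter, tops 95 mm over the worktop) 26 mm apart along x; the door stands in the middle slot (x = 0), its width along the rack's y, its eyes toward +y. Origin: centre of its underside.
- spice_a: Spice jar with dark cap and blue label, 41 mm across, 105 mm high; stands in the cupboard, at its right side. Origin: centre of its underside. To be left alone.
- spice_c: Spice jar with dark cap and red label, 41 mm across, 105 mm high; stands in the cupboard, in the middle. Origin: centre of its underside. To be left alone.
- salt_shaker: Salt shaker, 44 mm across, 90 mm high; stands in the cupboard, at its left side. Origin: centre of its underside. To be left alone.
- pepper_mill: Wooden pepper mill, 58 mm across, 190 mm high; stands on the worktop between the cupboard and the plate rack, nearer the microwave. Origin: centre of its underside. To be left alone.

How it is judged:
On the way:
1. the door hangs open on the cupboard, both eyes down on the shoulders of their pins (z of eye_low in the frame of pin_ref_low between -0.004 and 0.004 m and z of eye_up in the frame of pin_ref_up between -0.004 and 0.004 m and horizontal distance between eye_low and pin_ref_low below 0.015 m and horizontal distance between eye_up and pin_ref_up below 0.015 m and x of free_edge in the frame of cupboard below -0.12 m), for 0.2 s.
At the end, for the whole second after the job is handed in: Both eyes are over their pins and rest on the shoulders (undersides within 4 mm of shoulder height and 15 mm sideways of the reference points), the door is upright within 0.06 rad, shut (its free edge within 9 mm of fully home), at rest and let go (z of eye_low in the frame of pin_ref_low between -0.004 and 0.004 m and z of eye_up in the frame of pin_ref_up between -0.004 and 0.004 m and horizontal distance between eye_low and pin_ref_low below 0.015 m and horizontal distance between eye_up and pin_ref_up below 0.015 m and x of free_edge in the frame of cupboard above -0.07 m and angle between cupboard_door's own z axis and vertical below 0.06 rad and linear speed of cupboard_door below 0.02 m/s and angular speed of cupboard_door below 0.1 rad/s); the robot touches nothing.
It fails at once if the door is forced: it presses on the cupboard, its hinge plate or pins with more than 30 N (contact force between cupboard_door and cupboard above 30 N).
It fails at once if the spice jar with dark cap and blue label is shifted by more than 30 mm or tipped (distance of spice_a from where it was at the start of the episode above 0.03 m or angle between spice_a's own z axis and vertical above 0.3 rad).
It fails at once if the spice jar with dark cap and red label is shifted by more than 30 mm or tipped (distance of spice_c from where it was at the start of the episode above 0.03 m or angle between spice_c's own z axis and vertical above 0.3 rad).
It fails at once if the salt shaker is shifted by more than 30 mm or tipped (distance of salt_shaker from where it was at the start of the episode above 0.03 m or angle between salt_shaker's own z axis and vertical above 0.3 rad).
It fails at once if the wooden pepper mill is shifted by more than 30 mm or tipped (distance of pepper_mill from where it was at the start of the episode above 0.03 m or angle between pepper_mill's own z axis and vertical above 0.3 rad).
It also fails if it takes over 72 s, if anything falls off the work surface, if the arm or the gripper's body presses on something with over 40 N, if the wrist force passes 120 N, or if a joint passes its speed limit or range.

## Working session

There is one attempt and no reset: what is moved stays moved. The work goes in short steps, Python scripts to look and compute and a tool call to move; the robot and the scene stay as the last step left them, time stands still between calls to the robot, and variables do not carry over. Pictures are saved under pics/ and viewed, at most 10 in all, crops included, and the job is handed in when it is done.

Besides the shell and the picture viewer there is one more tool, called in YAML: its name, and indented under it one key for each argument. step_arm: Moves the arm, as the interface text tells. Its arguments: {"type":"object","properties":{"commands":{"type":"array","items":{"type":"number"}},"jaw":{"type":"number"},"grip_force":{"type":"number"}},"required":["commands"]}

```bash
mkdir -p pics; cat > h.py <<'E'
import numpy as np, cv2
from station import manip
from scipy.spatial.transform import Rotation as Rn
def ray(s,u,v):
    d=s["R"].T@np.array([(u-s["cx"])/s["fx"],(v-s["cy"])/s["fy"],1]); o=-s["R"].T@s["t"]; return o,d
def atz(s,u,v,z):
    o,d=ray(s,u,v); return o+d*(z-o[2])/d[2]
def proj(s,X):
    c=np.asarray(X)@np.array(s["R"]).T+s["t"]; return np.c_[s["fx"]*c[...,0]/c[...,2]+s["cx"],s["fy"]*c[...,1]/c[...,2]+s["cy"]]
def fix(s):
    s["R"]=np.array(s["R"]);s["t"]=np.array(s["t"]);return s
E
python3 - <<'E'
from h import *
import pickle
o={}
for n in("scene","top"):
    s=fix(manip.snapshot(n)); o[n]=s; cv2.imwrite(f"pics/{n}0.png",s["pixels"]); print(n,s["fx"],(-s["R"].T@s["t"]).round(3),s["R"].round(2).tolist())
pickle.dump(o,open("s0.pkl","wb"))
x=manip.sense(); print(x)
E
```

```text
scene 575.5425648546676 [-0.057  0.415  0.903] [[-0.45, -0.89, -0.01], [-0.66, 0.34, -0.67], [0.6, -0.29, -0.75]]
top 511.04021291354155 [-0.01   0.139  0.952] [[-0.09, -1.0, -0.01], [-0.83, 0.08, -0.55], [0.55, -0.04, -0.83]]
{'t': 0.1, 'q': array([-1.50852821e+00,  5.28371209e-01,  1.43378294e+00, -5.01358468e-08,
        1.18140874e+00, -1.78516609e-01]), 'qd': array([ 3.43444457e-04, -6.28694500e-06, -1.24826693e-03,  1.13710872e-03,
        4.21001642e-04,  2.70070186e-03]), 'tau': array([-1.06857383e-04, -4.43305027e+01, -1.78586930e+01, -2.36166288e-04,
        3.91411566e-03, -2.51164755e-05]), 'tcp_pos': array([ 0.14901792, -0.60630586,  0.23042991]), 'tool_rot': array([ 9.92761106e-01,  1.20101690e-01,  5.72037107e-05, -9.83453123e-04]), 'force': array([ 0.46932453,  0.45271582, -0.28765437]), 'ft_torque': array([-0.00212066,  0.01541305, -0.00207216]), 'gripper_force': 0.0, 'finger_gap': 0.9987571689295287}
```

View pics/scene0.png

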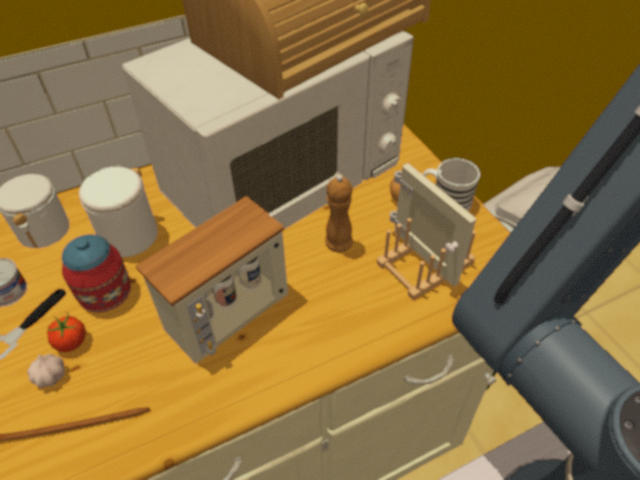

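View pics/top0.png

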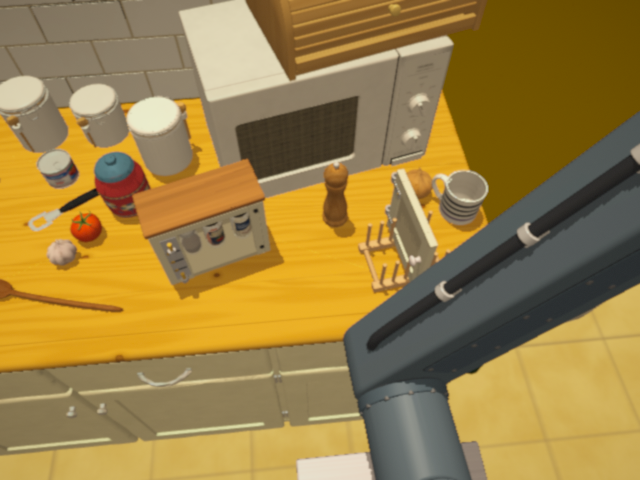

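```bash
python3 - <<'E'
import pickle,cv2,numpy as np
o=pickle.load(open("s0.pkl","rb"))
s=o["scene"]["pixels"];t=o["top"]["pixels"]
f=lambda im,x,y,w,h:cv2.resize(im[y:y+h,x:x+w],(400,300),interpolation=cv2.INTER_CUBIC)
a=cv2.resize(s[190:360,135:295],(400,425),interpolation=cv2.INTER_CUBIC)   #2.5
b=cv2.resize(s[150:310,365:485],(400,533),interpolation=cv2.INTER_CUBIC) #3.333
im=np.zeros((540,800,3),np.uint8); im[:425,:400]=a; im[:533,400:]=b
cv2.imwrite("pics/c1.png",im)
a=cv2.resize(t[150:290,125:285],(400,350),interpolation=cv2.INTER_CUBIC)   #2.5
b=cv2.resize(t[160:320,345:465],(400,533),interpolation=cv2.INTER_CUBIC) #3.333
im=np.zeros((540,800,3),np.uint8); im[:350,:400]=a; im[:533,400:]=b
cv2.imwrite("pics/c2.png",im)
E
```

```text
(no output)
```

View pics/c1.png

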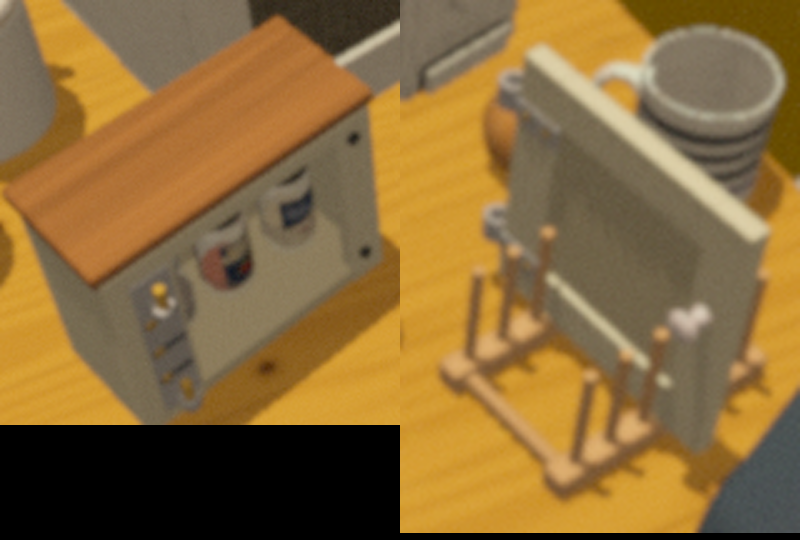

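View pics/c2.png

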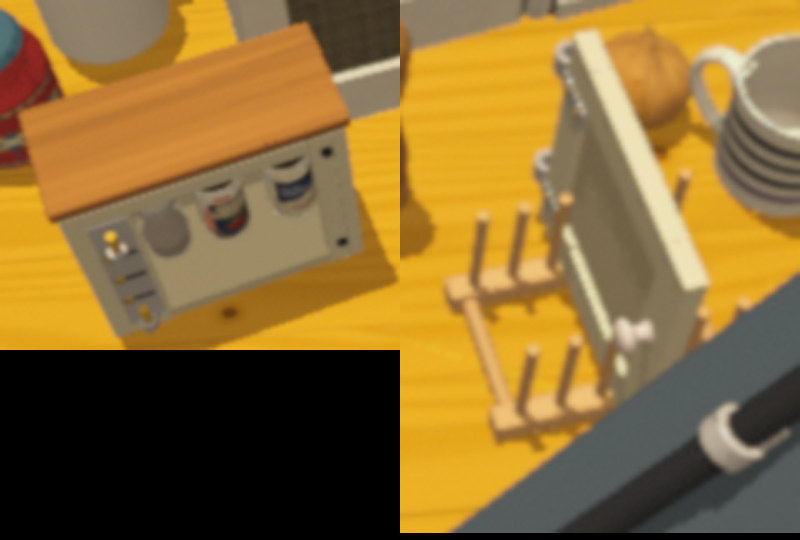

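```bash
cat > fit.py <<'E'
from h import *
import pickle
from scipy.optimize import least_squares
o=pickle.load(open("s0.pkl","rb")); S,T=o["scene"],o["top"]
def c(x,y,k,ox,oy,dx=0): return ((x-dx)/k+ox,y/k+oy)
cs=lambda x,y:c(x,y,2.5,135,190); ct=lambda x,y:c(x,y,2.5,125,150)
ds=lambda x,y:c(x,y,10/3,365,150,400); dt=lambda x,y:c(x,y,10/3,345,160,400)
cup=[("bump",(-54,-92,160),cs(353,138),ct(327,152)),
("bl",(-50,110,0),cs(155,425),ct(125,335)),("br",(-50,-110,0),cs(380,262),ct(360,252)),
("pu",(-62,87,160),cs(158,288),ct(112,238)),("pl",(-62,87,50),cs(186,382),ct(146,310))]
door=[("t1",(-7,89,180),ds(527,60),dt(577,38)),("t2",(7,89,180),ds(540,45),dt(598,32)),("t3",(-7,-89,180),ds(752,243),dt(690,287)),("t4",(7,-89,180),ds(768,232),dt(709,278)),
("knob",(-26.5,-70,105),ds(676,322),dt(620,335)),("eu",(0,101,148),ds(512,82),dt(567,50)),("el",(0,101,38),ds(495,215),dt(545,158))]
def fit(pts,p0,z,pin):
    def res(p,full=False):
        R=Rn.from_euler("z",p[2]).as_matrix(); r=[]
        for n,X,a,b in pts:
            X=np.array(X)/1e3
            if n in("pu","pl"): X=X+[0,p[3],0]
            W=R@X+[p[0],p[1],z]
            r+=[proj(S,W[None])[0]-a,proj(T,W[None])[0]-b]
        r=np.array(r); 
        return r if full else r.ravel()
    s=least_squares(res,p0,loss="soft_l1"); print(s.x, np.degrees(s.x[2]))
    for (n,*_),q in zip([x for x in pts for _ in 0,1],res(s.x,True)): print(n,q.round(1))
    return s.x
if __name__=="__main__":
    pc=fit(cup,[.5,.3,0,0],0,1); pd=fit(door,[.5,-.2,-.2],.018,0)
    np.save("fit.npy",np.r_[pc,pd])
    print(atz(S,*cs(158,288),.16),atz(T,*ct(112,238),.16))
    print("mill",atz(S,338,178,.19),atz(T,336,165,.19), atz(S,341,246,0),atz(T,336,222,0))
E
python3 fit.py
```

```text
File "fit.py", line 24
    for (n,*_),q in zip([x for x in pts for _ in 0,1],res(s.x,True)): print(n,q.round(1))
                                                  ^
SyntaxError: invalid syntax
```

```bash
sed -i 's/for _ in 0,1\]/for _ in (0,1)]/' fit.py; python3 fit.py
```

```text
[ 0.58758383  0.30233771  0.30913451 -0.0082818 ] 17.712102988678964
bump [0.3 0.2]
bump [ 0.7 -0.1]
bl [-1.6  4.7]
bl [-2.8  1.1]
br [ 0.7 -1.1]
br [ 2.  -1.4]
pu [0.2 0.5]
pu [ 0.1 -1. ]
pl [-0.1  0.2]
pl [-0.3 -0.9]
[ 0.51898729 -0.09568748 -1.4155808 ] -81.10680536224396
t1 [-1.9 -1.9]
t1 [-1.2 -1.4]
t2 [-0.1 -0.4]
t2 [-0.5 -1.1]
t3 [ 0.1 -0.5]
t3 [-0.5  0.8]
t4 [ 1.2 -0.8]
t4 [1.4 1.8]
knob [-0.2  3.2]
knob [-0.7  1.3]
eu [-0.3 -0.5]
eu [1.  0.2]
el [ 0.1 -0.1]
el [1.1 0.4]
[0.50571638 0.35846409 0.16      ] [0.5023937  0.35848993 0.16      ]
mill [0.63840337 0.04003727 0.19      ] [0.63655619 0.03824373 0.19      ] [6.34793360e-01 3.25469191e-02 1.11022302e-16] [0.6311888  0.03301769 0.        ]
```

```bash
cat >> h.py <<'E'
def target(pos,a,tilt=None):
    """print tool-frame shift and turn (deg) from measured pose to TCP pos, tool down with yaw a deg"""
    x=manip.sense(); R0=Rn.from_quat(x["tool_rot"]); R1=Rn.from_euler("z",a,degrees=True)*Rn.from_euler("x",180,degrees=True)
    print("shift mm",(R0.inv().apply(np.array(pos)-x["tcp_pos"])*1e3).round(1),"turn",(R0.inv()*R1).as_rotvec(degrees=True).round(2))
def cam(n="wrist"):
    x=manip.sense(); s=manip.snapshot(n)
    if n=="wrist":
        M=np.array(s["mount"]); Rt=Rn.from_quat(x["tool_rot"]).as_matrix()
        Rc=Rt@M[:3,:3]; tc=Rt@M[:3,3]+x["tcp_pos"]; s["R"]=Rc.T; s["t"]=-Rc.T@tc
    return fix(s)
E
python3 - <<'E'
from h import *
s=manip.snapshot("wrist"); print(np.array(s["mount"]).round(3).tolist(),s["fx"],s["cx"],s["cy"],manip.tcp_to_grasp)
f=np.load("fit.npy"); pc,pd=f[:4],f[4:]
Rc=Rn.from_euler("z",pc[2]).as_matrix(); print("pin up",Rc@[-.062,.087+pc[3],.16]+[pc[0],pc[1],0],"nom",Rc@[-.062,.087,.16]+[pc[0],pc[1],0])
Rd=Rn.from_euler("z",pd[2]).as_matrix(); print("grip",Rd@[0,.04,.198]+[pd[0],pd[1],0])
E
```

```text
[[0.001, -0.954, -0.3, 0.077], [1.0, 0.001, 0.0, 0.0], [0.0, -0.3, 0.954, -0.143], [0.0, 0.0, 0.0, 1.0]] 342.9501286326221 316.96767699480995 238.95623638726775 0.0187
pin up [0.50457403 0.35846193 0.16      ] nom [0.50205442 0.36635114 0.16      ]
grip [ 0.55850641 -0.08950376  0.198     ]
```

```bash
python3 -c "
from h import *
target([.558,-.09,.27],8.9)"
```

```text
shift mm [ 520.3 -404.   -38.6] turn [-0.09 -0.01  4.9 ]
```

step_arm:
  commands: [390, -303, -38, 0, 0, 4.9]

```text
validation failed for argument at $.co...
```

step_arm:
  commands: [0.039, -0.03, -0.04, 0, 0, 1, 0.078, -0.06, -0.04, 0, 0, 2, 0.117, -0.09, -0.04, 0, 0, 3, 0.156, -0.12, -0.04, 0, 0, 4, 0.195, -0.15, -0.04, 0, 0, 4.9, 0.234, -0.18, -0.04, 0, 0, 4.9, 0.273, -0.21, -0.04, 0, 0, 4.9, 0.312, -0.24, -0.04, 0, 0, 4.9, 0.351, -0.27, -0.04, 0, 0, 4.9, 0.39, -0.303, -0.04, 0, 0, 4.9]
  jaw: 60

```text
t: 1.15
tcp_pos: [0.4533, -0.2225, 0.2713]
tool_rot: [0.997, 0.077, 0.0, 0.0]
force: [0.2, 0.4, 0.7]
finger_gap: 0.604
gripper_force: 0.0
```

```bash
python3 -c "
from h import *
target([.558,-.09,.27],8.9)"
```

```text
shift mm [ 123.9 -114.8    1.3] turn [ 0.02 -0.01 -0.02]
```

step_arm:
  commands: [0.024, -0.022, 0, 0, 0, 0, 0.048, -0.045, 0, 0, 0, 0, 0.073, -0.067, 0, 0, 0, 0, 0.097, -0.09, 0, 0, 0, 0, 0.115, -0.107, 0, 0, 0, 0, 0.121, -0.112, 0, 0, 0, 0, 0.121, -0.112, 0, 0, 0, 0, 0.121, -0.112, 0, 0, 0, 0, 0.121, -0.112, 0, 0, 0, 0, 0.121, -0.112, 0, 0, 0, 0]

```text
t: 2.15
tcp_pos: [0.5539, -0.0958, 0.2714]
tool_rot: [0.997, 0.077, -0.0, 0.0]
force: [-0.4, -0.7, 0.3]
finger_gap: 0.598
gripper_force: 0.0
```

```bash
python3 -c "
from h import *
import pickle
s=cam(); pickle.dump(s,open('w1.pkl','wb')); cv2.imwrite('pics/w1.png',s['pixels']); print(manip.sense()['tcp_pos'])
f=np.load('fit.npy')[4:]; R=Rn.from_euler('z',f[2]).as_matrix()
P=[R@[x,y,.198]+[f[0],f[1],0] for x,y in((-.007,.089),(.007,.089),(-.007,-.089),(.007,-.089))]
print(proj(s,np.array(P)).round(0))
"
```

```text
[ 0.55399559 -0.09576816  0.27140358]
[[296. 169.]
 [319. 169.]
 [300. 402.]
 [318. 402.]]
```

View pics/w1.png

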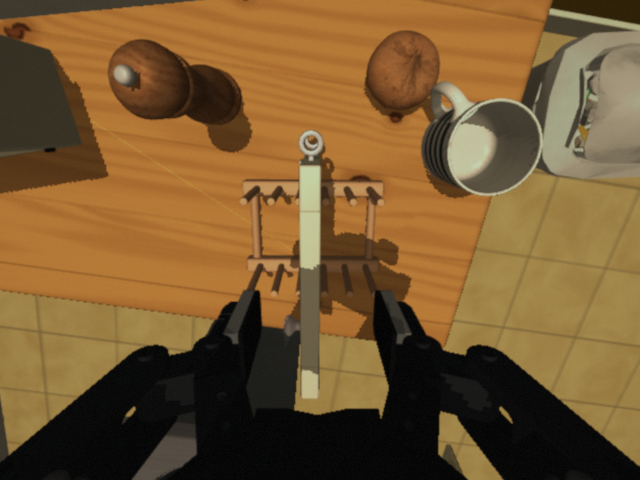

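```bash
python3 -c "
from h import *
import pickle
s=pickle.load(open('w1.pkl','rb'))
F=atz(s,310.3,163,.198);N=atz(s,310,398,.198); print(F,N,np.linalg.norm(F-N)); E=atz(s,311.7,137,.166);print('eye',E,atz(s,311.7,142,.166))
d=(F-N)/np.linalg.norm(F-N); print(np.degrees(np.arctan2(d[1],d[0])))
g=(F+N)/2+d*.04; print(g); target([g[0],g[1],.163],8.9)"
```

```text
[ 0.61096119 -0.08320013  0.198     ] [ 0.43464484 -0.10940268  0.198     ] 0.17825271143290572
eye [ 0.62574677 -0.08136461  0.166     ] [ 0.62244425 -0.08186393  0.166     ]
8.452914606902679
[ 0.5623685  -0.09042154  0.198     ]
shift mm [  9.1  -4.  108.4] turn [ 0.01  0.01 -0.09]
```

step_arm:
  commands: [0.009, -0.004, 0.02, 0, 0, 0.4, 0.009, -0.004, 0.05, 0, 0, 0.4, 0.009, -0.004, 0.075, 0, 0, 0.4, 0.009, -0.004, 0.095, 0, 0, 0.4, 0.009, -0.004, 0.108, 0, 0, 0.4, 0.009, -0.004, 0.108, 0, 0, 0.4, 0.009, -0.004, 0.108, 0, 0, 0.4, 0.009, -0.004, 0.108, 0, 0, 0.4, 0.009, -0.004, 0.108, 0, 0, 0.4, 0.009, -0.004, 0.108, 0, 0, 0.4]

```text
t: 3.2
tcp_pos: [0.5632, -0.0896, 0.1642]
tool_rot: [0.997, 0.074, 0.001, 0.0]
force: [-0.1, 0.2, -0.3]
finger_gap: 0.596
gripper_force: 0.0
```

step_arm:
  commands: [0, 0, 0, 0, 0, 0, 0, 0, 0, 0, 0, 0, 0, 0, 0, 0, 0, 0, 0, 0, 0, 0, 0, 0, 0, 0, 0, 0, 0, 0, 0, 0, 0, 0, 0, 0, 0, 0, 0, 0, 0, 0, 0, 0, 0, 0, 0, 0, 0, 0, 0, 0, 0, 0, 0, 0, 0, 0, 0, 0]
  jaw: 0
  grip_force: 80

```text
t: 4.2
tcp_pos: [0.5631, -0.0896, 0.1636]
tool_rot: [0.997, 0.074, 0.0, 0.0]
force: [0.9, 0.1, 4.4]
finger_gap: 0.149
gripper_force: 78.6
```

step_arm:
  commands: [0, 0, -0.01, 0, 0, 0, 0, 0, -0.03, 0, 0, 0, 0, 0, -0.055, 0, 0, 0, 0, 0, -0.08, 0, 0, 0, 0, 0, -0.1, 0, 0, 0, -0.01, 0, -0.115, 0, 0, 0, -0.03, 0, -0.12, 0, 0, 0, -0.055, 0, -0.12, 0, 0, 0, -0.085, 0, -0.12, 0, 0, 0, -0.11, 0, -0.12, 0, 0, 0]

```text
t: 5.2
tcp_pos: [0.4505, -0.1051, 0.2824]
tool_rot: [0.997, 0.074, -0.002, -0.001]
force: [0.2, 0.2, -3.0]
finger_gap: 0.154
gripper_force: 78.1
```

```bash
python3 -c "
from h import *
target([.406,.337,.215],8.5); print(manip.sense()['force'])"
```

```text
shift mm [  21.7 -443.7   68.3] turn [-0.12  0.22  0.01]
[ 0.19337357  0.17683305 -2.99335465]
```

step_arm:
  commands: [0, -0.01, 0, 0, 0, 0, 0, -0.03, 0, 0, 0, 0, 0, -0.06, 0, 0, 0, 0, 0.003, -0.1, 0.005, 0, 0, 0, 0.006, -0.14, 0.01, 0, 0, 0, 0.009, -0.18, 0.015, 0, 0, 0, 0.012, -0.22, 0.02, 0, 0, 0, 0.014, -0.26, 0.03, 0, 0, 0, 0.016, -0.3, 0.04, 0, 0, 0, 0.018, -0.335, 0.05, 0, 0, 0]

```text
t: 6.2
tcp_pos: [0.421, 0.2303, 0.2327]
tool_rot: [0.997, 0.075, -0.0, -0.0]
force: [0.1, 0.5, -3.0]
finger_gap: 0.155
gripper_force: 78.3
```

step_arm:
  commands: [0.001, -0.03, 0.003, 0, 0, 0, 0.002, -0.055, 0.006, 0, 0, 0, 0.003, -0.075, 0.01, 0, 0, 0, 0.004, -0.09, 0.014, 0, 0, 0, 0.004, -0.1, 0.017, 0, 0, 0, 0.004, -0.107, 0.018, 0, 0, 0, 0.004, -0.109, 0.018, 0, 0, 0, 0.004, -0.109, 0.018, 0, 0, 0, 0.004, -0.109, 0.018, 0, 0, 0, 0.004, -0.109, 0.018, 0, 0, 0]

```text
t: 7.2
tcp_pos: [0.4103, 0.3361, 0.2155]
tool_rot: [0.997, 0.074, 0.0, 0.0]
force: [-0.2, -0.0, -2.5]
finger_gap: 0.153
gripper_force: 78.3
```

```bash
python3 -c "
from h import *
import pickle
x=manip.sense(); s=cam(); pickle.dump(s,open('w2.pkl','wb')); print(x['tcp_pos'],Rn.from_quat(x['tool_rot']).as_euler('xyz',degrees=True),x['force'])
im=s['pixels'][0:300,120:520]; cv2.imwrite('pics/w2.png',cv2.resize(im,(800,600),interpolation=cv2.INTER_CUBIC))
"
```

```text
[0.41031332 0.33606575 0.21550045] [ 1.79994556e+02 -9.80650248e-03  8.44621639e+00] [-1.93165348e-01 -1.75703966e-03 -2.45586193e+00]
```

View pics/w2.png

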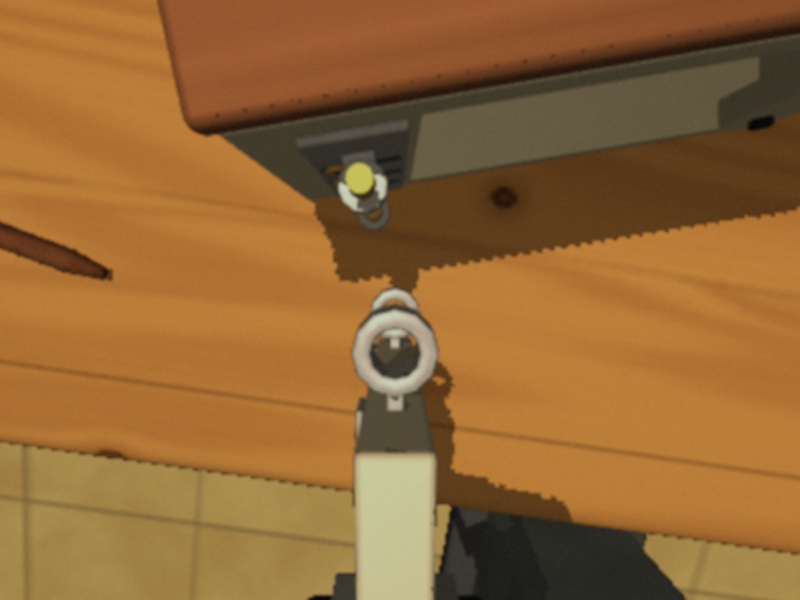

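```bash
cat >> h.py <<'E'
def pin(s,z=.16,roi=None):
    im=s["pixels"]; h=cv2.cvtColor(im,cv2.COLOR_BGR2HSV); m=cv2.inRange(h,(24,100,130),(34,255,255)); 
    m[:, :260]=0; m[:,380:]=0; m[230:]=0
    n,l,st,c=cv2.connectedComponentsWithStats(m); k=1+np.argmax(st[1:,4]); return c[k]+0,st[k]
E
python3 -c "
from h import *
import pickle
s=pickle.load(open('w2.pkl','rb'))
print(pin(s), s['pixels'][89,299])
P=atz(s,299.5,89.5,.160);E=atz(s,317.8,174.4,.2179);print(P,E)
x=manip.sense();R=Rn.from_quat(x['tool_rot']).inv()
print('delta tool mm',R.apply(P-E)*1e3)
print('lower eye ring top expected',proj(s,np.array([[E[0],E[1],.1079],[E[0]+.009*.99,E[1]+.009*.147,.1079]]))*2-[240,0])
# cupboard front direction from top edge front: crop (205,133)->(800,38)
a=atz(s,120+205/2,133/2,.175);b=atz(s,520,38/2,.175);print(np.degrees(np.arctan2(*(b-a)[:2])), a,b)
"
```

```text
(array([299.34254144,  88.55801105]), array([292,  81,  15,  16, 181], dtype=int32)) [ 89 193 198]
[0.50624669 0.35938827 0.16      ] [0.47016122 0.34423149 0.2179    ]
delta tool mm [37.90230337 -9.69224459 57.91178445]
lower eye ring top expected [[394.8822301  311.63362129]
 [394.91850893 285.3461424 ]]
163.3686149577557 [0.50942837 0.39668315 0.175     ] [0.55003759 0.26073427 0.175     ]
```

step_arm:
  commands: [0, 0, 0.01, 0, 0, 0, 0.003, -0.001, 0.022, 0, 0, 0, 0.008, -0.002, 0.03, 0, 0, 0, 0.015, -0.004, 0.03, 0, 0, 0, 0.022, -0.006, 0.03, 0, 0, 0, 0.029, -0.008, 0.03, 0, 0, 0, 0.035, -0.009, 0.03, 0, 0, 0, 0.037, -0.01, 0.03, 0, 0, 0, 0.037, -0.01, 0.03, 0, 0, 0, 0.037, -0.01, 0.03, 0, 0, 0]

```text
t: 8.25
tcp_pos: [0.4449, 0.3519, 0.1853]
tool_rot: [0.997, 0.074, -0.0, 0.0]
force: [0.7, 0.4, -3.4]
finger_gap: 0.154
gripper_force: 78.3
```

```bash
python3 -c "
from h import *
import pickle
x=manip.sense(); s=cam(); t=cam('top');c=cam('scene');pickle.dump((s,t,c),open('w3.pkl','wb')); print(x['tcp_pos'],Rn.from_quat(x['tool_rot']).as_euler('xyz',degrees=True),x['force'])
A=cv2.resize(s['pixels'][110:230,260:380],(600,600),interpolation=cv2.INTER_CUBIC)
B=cv2.resize(c['pixels'][270:370,170:236],(198,300),interpolation=cv2.INTER_CUBIC);C=cv2.resize(t['pixels'][210:310,145:211],(198,300),interpolation=cv2.INTER_CUBIC)
cv2.imwrite('pics/w3.png',np.hstack([A,np.vstack([B,C])]))
"
```

```text
[0.44485487 0.35186816 0.18534368] [1.79991169e+02 3.14120163e-02 8.50283747e+00] [ 0.65332223  0.35146069 -3.37415804]
```

View pics/w3.png

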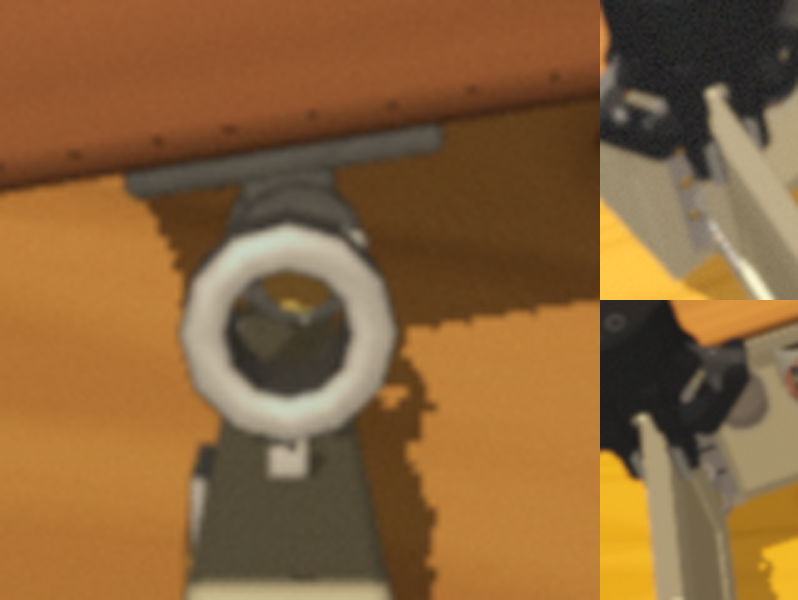

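```bash
python3 -c "
from h import *
import pickle
s,t,c=pickle.load(open('w3.pkl','rb'))
h=cv2.cvtColor(s['pixels'],cv2.COLOR_BGR2HSV)
for v in range(148,194,2): print(v,' '.join('%3d/%3d/%3d'%tuple(h[v,u]) for u in range(302,336,3)))
"
```

```text
148  15/171/ 88  15/177/ 95  16/ 84/ 76  18/ 52/ 84  19/ 48/ 74  19/ 48/ 85  19/ 49/ 84  18/ 48/ 80  19/ 63/ 65  15/182/ 94  15/183/ 95  15/183/ 96
150  15/181/ 93  15/174/ 91  20/ 55/ 70  21/ 48/ 75  21/ 51/ 85  17/ 47/ 87  19/ 49/ 89  18/ 52/ 88  20/ 46/ 84  15/129/ 77  15/185/ 95  15/183/ 96
152  15/184/ 86  15/171/ 79  18/ 45/ 73  21/ 49/ 88  18/ 49/ 78  16/ 49/ 68  17/ 52/ 79  20/ 44/ 87  18/ 49/ 88  17/ 57/ 81  15/177/ 95  15/177/ 98
154  15/188/ 87  15/123/ 79  20/ 46/ 66  20/ 47/ 65  16/ 51/ 65  19/ 45/ 97  19/ 50/ 72  18/ 49/ 62  21/ 51/ 70  19/ 50/ 87  15/161/ 87  15/179/ 94
156  15/183/ 89  16/101/ 71  21/ 50/ 82  23/ 44/128  26/ 36/175  30/ 27/195  21/ 40/179  18/ 49/141  17/ 49/ 73  18/ 50/101  17/ 79/110  15/183/ 89
158  15/170/ 90  19/ 51/106  30/ 30/188  42/ 25/208  43/ 26/210  35/ 28/204  30/ 28/198  22/ 39/197  19/ 46/182  19/ 53/102  20/ 54/123  15/189/ 85
160  16/ 86/ 77  23/ 37/186  45/ 22/211  37/ 29/204  24/ 38/197  19/ 46/190  19/ 46/190  20/ 44/192  19/ 44/195  19/ 47/173  19/ 60/ 68  14/185/ 87
162  18/ 51/144  37/ 26/205  26/ 33/196  20/ 46/183  19/ 48/177 
[... 1603 characters left out ...]
  16/ 51/ 55  19/ 48/ 58  18/ 49/ 62  18/ 53/ 63  21/ 53/ 62  20/ 54/ 71  19/ 46/189  18/ 48/187  19/ 51/161
186  19/ 48/181  19/ 44/195  19/ 49/168  16/ 50/ 56  20/ 49/ 62  19/ 46/ 61  18/ 53/ 63  18/ 50/ 66  22/ 41/166  24/ 35/197  19/ 50/175  18/ 53/148
188  19/ 50/168  19/ 46/190  22/ 40/198  19/ 47/151  22/ 46/100  21/ 45/ 73  23/ 44/104  30/ 34/151  28/ 31/199  18/ 44/190  18/ 48/163  15/114/146
190  17/ 73/139  19/ 48/175  22/ 40/198  29/ 31/199  31/ 27/198  32/ 28/182  35/ 28/201  38/ 30/204  24/ 36/197  19/ 50/170  18/ 60/144  15/178/102
192  15/171/163  19/ 49/155  19/ 48/182  21/ 42/195  33/ 29/202  39/ 28/208  33/ 29/200  22/ 41/194  19/ 47/178  18/ 51/149  15/146/ 96  15/184/ 94
```

step_arm:
  commands: [0.001, 0.0003, 0.001, 0, 0, 0, 0.002, 0.0007, 0.002, 0, 0, 0, 0.002, 0.0007, 0.003, 0, 0, 0, 0.002, 0.0007, 0.004, 0, 0, 0, 0.002, 0.0007, 0.005, 0, 0, 0, 0.002, 0.0007, 0.006, 0, 0, 0, 0.002, 0.0007, 0.006, 0, 0, 0, 0.002, 0.0007, 0.006, 0, 0, 0, 0.002, 0.0007, 0.006, 0, 0, 0, 0.002, 0.0007, 0.006, 0, 0, 0]

```text
t: 9.4
tcp_pos: [0.4473, 0.3516, 0.1794]
tool_rot: [0.997, 0.074, 0.0, -0.0]
force: [0.2, 0.1, -2.1]
finger_gap: 0.149
gripper_force: 78.3
```

```bash
python3 -c "
from h import *
import pickle
x=manip.sense(); s=cam(); pickle.dump(s,open('w4.pkl','wb')); print(x['tcp_pos'],Rn.from_quat(x['tool_rot']).as_euler('xyz',degrees=True),x['force'],x['ft_torque'])
A=cv2.resize(s['pixels'][135:205,280:350],(560,560),interpolation=cv2.INTER_CUBIC)
A=(255*(A/255.)**.6).astype(np.uint8)
cv2.imwrite('pics/w4.png',A)
"
```

```text
[0.44730567 0.35159204 0.17936711] [-1.79998503e+02 -4.03487468e-03  8.49820488e+00] [ 0.15503195  0.11003968 -2.06454932] [-0.00578803 -0.10844058 -0.02949645]
```

View pics/w4.png

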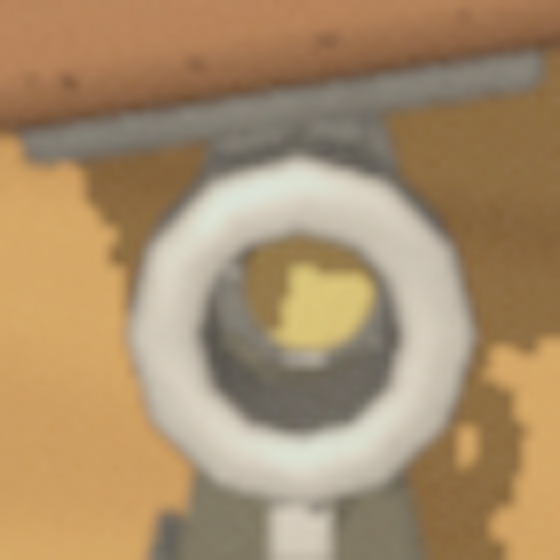

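```bash
python3 -c "
from h import *
import pickle
s=pickle.load(open('w4.pkl','rb')); R=Rn.from_quat(manip.sense()['tool_rot']).inv()
P=atz(s,280+313/8,135+288/8,.160);E=atz(s,280+302/8,135+329/8,.1818);print(P,E,R.apply(P-E)*1e3)
A=np.array([[-.0]]);ang=np.linspace(0,6.28,13)
pr=lambda c,r,z: (proj(s,np.c_[c[0]+r*np.cos(ang),c[1]+r*np.sin(ang),0*ang+z])-[280,135])*8
for r,z,c in((.009,.1818,E),(.0038,.16,P)):
  q=pr(c,r,z);print(q.min(0),q.max(0))
"
```

```text
[0.50623706 0.35899992 0.16      ] [0.50646238 0.35972872 0.1818    ] [-0.33151254  0.68852012 21.7999531 ]
[126.15466585 148.60222825] [476.78334641 502.57055929]
[248.57301637 222.29032292] [377.27383879 352.77576946]
```

step_arm:
  commands: [-0.0002, 0.0007, 0, 0, 0, 0, -0.0002, 0.0007, 0.0006, 0, 0, 0, -0.0002, 0.0007, 0.0012, 0, 0, 0, -0.0002, 0.0007, 0.0018, 0, 0, 0, -0.0002, 0.0007, 0.0024, 0, 0, 0, -0.0002, 0.0007, 0.003, 0, 0, 0, -0.0002, 0.0007, 0.0036, 0, 0, 0, -0.0002, 0.0007, 0.0042, 0, 0, 0, -0.0002, 0.0007, 0.0046, 0, 0, 0, -0.0002, 0.0007, 0.0046, 0, 0, 0]

```text
t: 10.45
tcp_pos: [0.4472, 0.3508, 0.1746]
tool_rot: [0.997, 0.074, -0.0, 0.0]
force: [0.1, -0.3, -2.4]
finger_gap: 0.155
gripper_force: 78.3
```

step_arm:
  commands: [0, 0, 0.0002, 0, 0, 0, 0, 0, 0.0004, 0, 0, 0, 0, 0, 0.0006, 0, 0, 0, 0, 0, 0.0008, 0, 0, 0, 0, 0, 0.001, 0, 0, 0, 0, 0, 0.0012, 0, 0, 0, 0, 0, 0.0014, 0, 0, 0, 0, 0, 0.0015, 0, 0, 0, 0, 0, 0.0015, 0, 0, 0, 0, 0, 0.0015, 0, 0, 0]

```text
t: 11.45
tcp_pos: [0.4472, 0.3508, 0.1732]
tool_rot: [0.997, 0.074, -0.0, 0.0]
force: [-0.4, -0.7, -2.9]
finger_gap: 0.152
gripper_force: 78.3
```

step_arm:
  commands: [0, 0, 0.0003, 0, 0, 0, 0, 0, 0.0006, 0, 0, 0, 0, 0, 0.0009, 0, 0, 0, 0, 0, 0.0012, 0, 0, 0, 0, 0, 0.0015, 0, 0, 0, 0, 0, 0.0018, 0, 0, 0, 0, 0, 0.002, 0, 0, 0, 0, 0, 0.002, 0, 0, 0, 0, 0, 0.002, 0, 0, 0, 0, 0, 0.002, 0, 0, 0]

```text
t: 12.45
tcp_pos: [0.4472, 0.3509, 0.1712]
tool_rot: [0.997, 0.074, 0.0, -0.0]
force: [-0.0, -0.4, -3.0]
finger_gap: 0.156
gripper_force: 78.3
```

step_arm:
  commands: [0, 0, 0.0005, 0, 0, 0, 0, 0, 0.001, 0, 0, 0, 0, 0, 0.0015, 0, 0, 0, 0, 0, 0.002, 0, 0, 0, 0, 0, 0.0025, 0, 0, 0, 0, 0, 0.003, 0, 0, 0, 0, 0, 0.0035, 0, 0, 0, 0, 0, 0.004, 0, 0, 0, 0, 0, 0.004, 0, 0, 0, 0, 0, 0.004, 0, 0, 0]

```text
t: 13.45
tcp_pos: [0.4472, 0.3508, 0.1672]
tool_rot: [0.997, 0.074, 0.0, 0.0]
force: [-0.4, 1.1, -3.1]
finger_gap: 0.153
gripper_force: 78.3
```

```bash
python3 -c "
from h import *
x=manip.sense(); print(x['force'],x['ft_torque']);s=cam(); c=cam('scene')
A=cv2.resize(s['pixels'][135:205,280:350],(500,500),interpolation=cv2.INTER_CUBIC)
A=(255*(A/255.)**.6).astype(np.uint8)
B=cv2.resize(c['pixels'][290:370,180:228],(300,500),interpolation=cv2.INTER_CUBIC)
cv2.imwrite('pics/w5.png',np.hstack([A,B]))
"
```

```text
[-0.39777623  1.087933   -3.12446245] [ 0.04763719 -0.13701432  0.04290386]
```

View pics/w5.png

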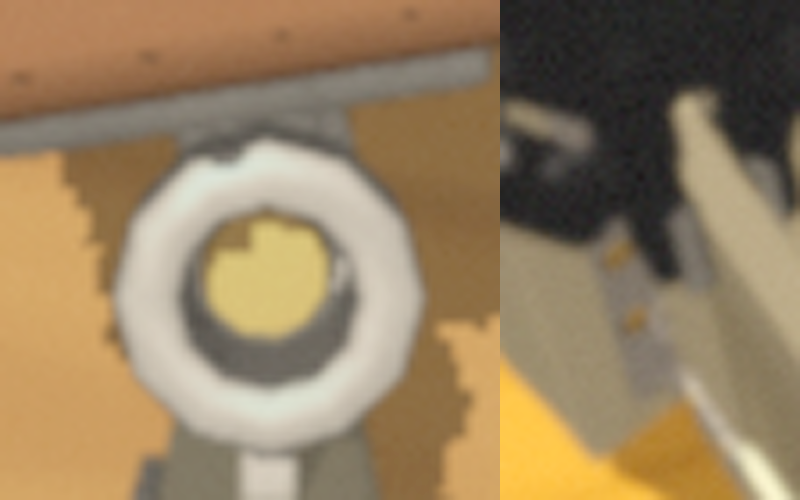

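The pin disc (centre 266,277) lies inside the eye's bore (centre 269,293), so the eye is on the pin. Lowering on.

step_arm:
  commands: [0, 0, 0.0007, 0, 0, 0, 0, 0, 0.0014, 0, 0, 0, 0, 0, 0.0021, 0, 0, 0, 0, 0, 0.0028, 0, 0, 0, 0, 0, 0.0035, 0, 0, 0, 0, 0, 0.0042, 0, 0, 0, 0, 0, 0.0049, 0, 0, 0, 0, 0, 0.0056, 0, 0, 0, 0, 0, 0.006, 0, 0, 0, 0, 0, 0.006, 0, 0, 0]

```text
t: 14.55
tcp_pos: [0.4472, 0.3508, 0.1611]
tool_rot: [0.997, 0.074, -0.0, 0.0]
force: [0.2, -0.4, -3.5]
finger_gap: 0.152
gripper_force: 78.3
```

Expected seat is at TCP z ≈ 0.1576; going slower now.

step_arm:
  commands: [0, 0, 0.0003, 0, 0, 0, 0, 0, 0.0006, 0, 0, 0, 0, 0, 0.0009, 0, 0, 0, 0, 0, 0.0012, 0, 0, 0, 0, 0, 0.0015, 0, 0, 0, 0, 0, 0.0018, 0, 0, 0, 0, 0, 0.0021, 0, 0, 0, 0, 0, 0.0024, 0, 0, 0, 0, 0, 0.0026, 0, 0, 0, 0, 0, 0.0026, 0, 0, 0]

```text
t: 15.55
tcp_pos: [0.4472, 0.3509, 0.1586]
tool_rot: [0.997, 0.074, -0.0, 0.0]
force: [-0.1, -0.3, -3.6]
finger_gap: 0.154
gripper_force: 78.3
```

step_arm:
  commands: [0, 0, 0.0002, 0, 0, 0, 0, 0, 0.0004, 0, 0, 0, 0, 0, 0.0006, 0, 0, 0, 0, 0, 0.0008, 0, 0, 0, 0, 0, 0.0009, 0, 0, 0, 0, 0, 0.0009, 0, 0, 0, 0, 0, 0.0009, 0, 0, 0, 0, 0, 0.0009, 0, 0, 0, 0, 0, 0.0009, 0, 0, 0, 0, 0, 0.0009, 0, 0, 0]

```text
t: 16.55
tcp_pos: [0.4472, 0.3509, 0.1577]
tool_rot: [0.997, 0.074, -0.0, 0.0]
force: [-0.7, -0.5, -3.2]
finger_gap: 0.153
gripper_force: 78.3
```

step_arm:
  commands: [0, 0, 0.0002, 0, 0, 0, 0, 0, 0.0004, 0, 0, 0, 0, 0, 0.0006, 0, 0, 0, 0, 0, 0.0007, 0, 0, 0, 0, 0, 0.0007, 0, 0, 0, 0, 0, 0.0007, 0, 0, 0, 0, 0, 0.0007, 0, 0, 0, 0, 0, 0.0007, 0, 0, 0, 0, 0, 0.0007, 0, 0, 0, 0, 0, 0.0007, 0, 0, 0]

```text
t: 17.55
tcp_pos: [0.4472, 0.3509, 0.1574]
tool_rot: [0.997, 0.074, 0.0, -0.0]
force: [-2.4, -0.6, 5.7]
finger_gap: 0.154
gripper_force: 79.4
```

step_arm:
  commands: [0, 0, -0.0003, 0, 0, 0, 0, 0, -0.0003, 0, 0, 0, 0, 0, -0.0003, 0, 0, 0, 0, 0, -0.0003, 0, 0, 0, 0, 0, -0.0003, 0, 0, 0, 0, 0, -0.0003, 0, 0, 0, 0, 0, -0.0003, 0, 0, 0, 0, 0, -0.0003, 0, 0, 0, 0, 0, -0.0003, 0, 0, 0, 0, 0, -0.0003, 0, 0, 0]
  jaw: 45

```text
t: 18.55
tcp_pos: [0.4472, 0.3509, 0.1573]
tool_rot: [0.997, 0.074, 0.0, -0.0]
force: [0.0, -0.2, -0.5]
finger_gap: 0.451
gripper_force: 0.0
```

```bash
python3 -c "
from h import *
import pickle
x=manip.sense();print(x['force'],x['tcp_pos']); s=cam(); c=cam('scene'); pickle.dump((s,c),open('w6.pkl','wb'))
A=cv2.resize(s['pixels'][130:330,255:380],(375,600),interpolation=cv2.INTER_CUBIC)
B=cv2.resize(c['pixels'][230:390,170:284],(425,600),interpolation=cv2.INTER_CUBIC)
cv2.imwrite('pics/w6.png',np.hstack([A,B]))
"
```

```text
[ 0.03472568 -0.21286837 -0.45236542] [0.44718411 0.35085263 0.15734865]
```

View pics/w6.png

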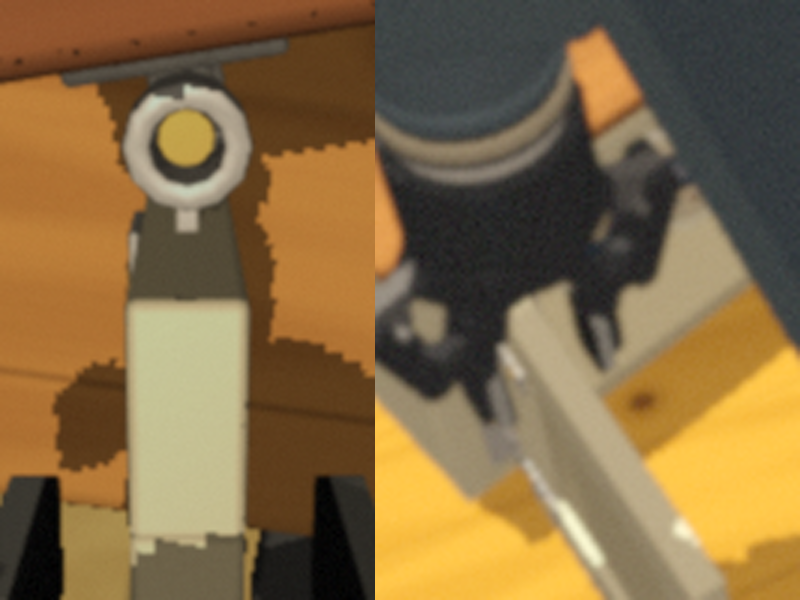

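The door hangs freely with the pin head at the top of the eye's bore (186,137). Now I raise the hand, move to the knob side and close the jaw to push.

step_arm:
  commands: [0, 0, -0.015, 0, 0, 0, 0, 0, -0.035, 0, 0, 0, 0, 0, -0.055, 0, 0, 0, 0, 0, -0.065, 0, 0, 0, -0.01, -0.005, -0.065, 0, 0, 0, -0.025, -0.015, -0.065, 0, 0, 0, -0.045, -0.028, -0.065, 0, 0, 0, -0.06, -0.038, -0.065, 0, 0, 0, -0.07, -0.045, -0.065, 0, 0, 0, -0.07, -0.045, -0.065, 0, 0, 0]

```text
t: 19.65
tcp_pos: [0.3689, 0.3855, 0.2218]
tool_rot: [0.997, 0.075, -0.001, 0.0]
force: [-0.2, -0.3, -0.3]
finger_gap: 0.449
gripper_force: 0.0
```

step_arm:
  commands: [0, 0, 0, 0, 0, 0, 0, 0, 0, 0, 0, 0, 0, 0, 0, 0, 0, 0, 0, 0, 0.01, 0, 0, 0, 0, 0, 0.025, 0, 0, 0, 0, 0, 0.04, 0, 0, 0, 0, 0, 0.055, 0, 0, 0, 0, 0, 0.065, 0, 0, 0, 0, 0, 0.065, 0, 0, 0, 0, 0, 0.065, 0, 0, 0]
  jaw: 0

```text
t: 20.65
tcp_pos: [0.3715, 0.385, 0.1572]
tool_rot: [0.997, 0.074, -0.0, 0.0]
force: [0.4, -0.7, 0.3]
finger_gap: 0.004
gripper_force: 0.0
```

```bash
cat > arc.py <<'E'
from h import *
import sys
# args: offset change (mm toward door), list of angles (deg)
x=manip.sense(); R=Rn.from_quat(x["tool_rot"]); P=np.array([.5062,.359,x["tcp_pos"][2]])
p=R.inv().apply(P-x["tcp_pos"])*1e3; print("pin in tool mm",p.round(1),x["tcp_pos"],R.as_euler("xyz",degrees=True).round(2),x["force"])
d=float(sys.argv[1])
for k in sys.argv[2:]:
    f=float(k); Q=Rn.from_euler("z",-f,degrees=True)
    # target pose: rotate about pin by f, then shift by d along tool y
    print(f,(p-Q.apply(p-[0,d,0])).round(1))
E
python3 arc.py 18 0 5 10 15 20 25 30 35 40
```

```text
pin in tool mm [129.4  45.5  -0. ] [0.37153922 0.38495993 0.1571588 ] [1.80e+02 1.00e-02 8.48e+00] [ 0.38231794 -0.72350149  0.26716306]
0.0 [ 0. 18.  0.]
5.0 [-1.9 29.4  0. ]
10.0 [-2.8 40.9  0. ]
15.0 [-2.7 52.4  0. ]
20.0 [-1.6 63.9 -0. ]
25.0 [ 0.5 75.3  0. ]
30.0 [ 3.6 86.4  0. ]
35.0 [ 7.6 97.2  0. ]
40.0 [ 12.6 107.6   0. ]
```

step_arm:
  commands: [0, 0.008, 0, 0, 0, 0, 0, 0.018, 0, 0, 0, 0, -0.002, 0.0294, 0, 0, 0, -5, -0.0028, 0.041, 0, 0, 0, -10, -0.0027, 0.0524, 0, 0, 0, -15, -0.0016, 0.064, 0, 0, 0, -20, 0.0005, 0.0753, 0, 0, 0, -25, 0.0036, 0.0864, 0, 0, 0, -30, 0.0076, 0.0972, 0, 0, 0, -35, 0.0126, 0.1076, 0, 0, 0, -40]

```text
t: 21.65
tcp_pos: [0.3999, 0.2794, 0.158]
tool_rot: [0.911, 0.412, 0.0, 0.0]
force: [0.3, 0.2, -0.6]
finger_gap: 0.002
gripper_force: 0.1
```

```bash
python3 arc.py 0 4 8 12 16 20 24 28 32 35 38
```

```text
pin in tool mm [1.30e+02 2.73e+01 1.00e-01] [0.39989102 0.27936965 0.15796813] [ 1.7998e+02 -4.0000e-02  4.8680e+01] [ 0.32000651  0.18530558 -0.60610057]
4.0 [-1.6  9.1  0. ]
8.0 [-2.5 18.4  0. ]
12.0 [-2.8 27.6  0. ]
16.0 [-2.5 36.9 -0. ]
20.0 [-1.5 46.1  0. ]
24.0 [ 0.2 55.2 -0. ]
28.0 [ 2.4 64.2  0. ]
32.0 [ 5.3 73.   0. ]
35.0 [ 7.9 79.5  0. ]
38.0 [10.8 85.8  0. ]
```

step_arm:
  commands: [-0.0016, 0.0091, 0, 0, 0, -4, -0.0025, 0.0184, 0, 0, 0, -8, -0.0028, 0.0276, 0, 0, 0, -12, -0.0025, 0.0369, 0, 0, 0, -16, -0.0015, 0.0461, 0, 0, 0, -20, 0.0002, 0.0552, 0, 0, 0, -24, 0.0024, 0.0642, 0, 0, 0, -28, 0.0053, 0.073, 0, 0, 0, -32, 0.0079, 0.0795, 0, 0, 0, -35, 0.0108, 0.0858, 0, 0, 0, -38]

```text
t: 22.65
tcp_pos: [0.4713, 0.2307, 0.1579]
tool_rot: [0.728, 0.686, 0.0, 0.0]
force: [-0.6, 0.8, 0.2]
finger_gap: -0.002
gripper_force: 0.2
```

```bash
python3 arc.py 0 1.2 2.4 3.6 4.8 6 7.2 8.4 9.6 10.8 12; python3 - <<'E'
from h import *
s=cam('scene');t=cam('top');w=cam();cv2.imwrite('pics/x.png',s['pixels'])
# door top edge in wrist image: cream pixels on row samples
h=cv2.cvtColor(w['pixels'],cv2.COLOR_BGR2HSV)
for v in range(180,340,25):
    r=h[v]; print(v,' '.join('%d:%d/%d/%d'%(u,*r[u]) for u in range(290,420,8)))
E
```

```text
pin in tool mm [130.2  27.2   0. ] [0.47132787 0.23068856 0.15790463] [179.97  -0.    86.58] [-0.64941544  0.84727505  0.21246031]
1.2 [-0.5  2.7  0. ]
2.4 [-1.   5.5  0. ]
3.6 [-1.4  8.2  0. ]
4.8 [-1.8 11.   0. ]
6.0 [-2.1 13.8  0. ]
7.2 [-2.4 16.5  0. ]
8.4 [-2.6 19.3  0. ]
9.6 [-2.7 22.1  0. ]
10.8 [-2.8 24.9  0. ]
12.0 [-2.8 27.7  0. ]
180 290:17/171/227 298:15/177/161 306:16/178/122 314:16/176/123 322:15/180/122 330:16/176/120 338:21/81/139 346:20/90/79 354:20/89/80 362:20/81/88 370:19/84/94 378:36/30/240 386:36/32/240 394:36/35/241 402:36/37/240 410:35/36/240 418:20/93/126
205 290:17/170/227 298:15/179/127 306:15/179/121 314:16/178/122 322:15/178/123 330:15/180/115 338:21/80/140 346:20/86/80 354:20/92/80 362:22/80/86 370:21/79/187 378:36/33/240 386:35/35/241 394:35/38/241 402:35/37/241 410:22/77/202 418:21/92/125
230 290:17/170/227 298:15/182/116 306:15/179/117 314:16/178/122 322:15/176/123 330:15/168/109 338:21/83/136 346:21/90/79 354:21/85/81 362:22/85/87 370:31/44/233 378:36/37/241 386:35/38/240 394:34/39/239 402:35/40/240 410:15/180/115 418:16/153/105
255 290:15/179/121 29
[... 243 characters left out ...]
 298:15/178/116 306:15/181/113 314:15/179/117 322:15/185/116 330:20/85/87 338:21/81/82 346:20/93/77 354:21/83/86 362:20/86/116 370:34/42/239 378:33/44/237 386:31/44/236 394:32/43/237 402:16/148/124 410:15/179/114 418:15/179/120
305 290:45/43/12 298:60/26/10 306:24/44/58 314:0/32/16 322:21/45/57 330:25/44/69 338:60/15/17 346:165/46/11 354:21/82/87 362:22/75/211 370:31/44/236 378:31/46/235 386:31/46/235 394:31/46/235 402:16/173/225 410:16/174/220 418:16/175/221
330 290:75/36/14 298:60/17/15 306:20/40/76 314:20/36/21 322:21/45/80 330:30/40/38 338:60/23/11 346:130/59/13 354:21/82/59 362:31/47/234 370:21/83/138 378:21/82/133 386:22/83/135 394:20/92/127 402:16/173/224 410:16/173/222 418:16/174/218
```

step_arm:
  commands: [-0.0005, 0.0027, 0, 0, 0, -1.2, -0.001, 0.0055, 0, 0, 0, -2.4, -0.0014, 0.0082, 0, 0, 0, -3.6, -0.0018, 0.011, 0, 0, 0, -4.8, -0.0021, 0.0138, 0, 0, 0, -6, -0.0024, 0.0165, 0, 0, 0, -7.2, -0.0026, 0.0193, 0, 0, 0, -8.4, -0.0027, 0.0221, 0, 0, 0, -9.6, -0.0028, 0.0249, 0, 0, 0, -10.8, -0.0028, 0.0277, 0, 0, 0, -12]

```text
t: 23.8
tcp_pos: [0.4988, 0.2272, 0.1573]
tool_rot: [0.652, 0.758, 0.0, -0.0]
force: [0.3, 0.0, 0.3]
finger_gap: -0.0
gripper_force: 0.2
```

```bash
cat > dy.py <<'E'
from h import *
w=cam(); h=cv2.cvtColor(w['pixels'],cv2.COLOR_BGR2HSV); m=cv2.inRange(h,(26,20,215),(45,60,255)); pts=[]
for v in range(170,300,5):
    u=np.where(m[v,340:460])[0]+340
    if 20<len(u)<60: pts.append(atz(w,u.min()-.5,v,.192)); 
    if v%40==10: print(v,u.min() if len(u) else 0,u.max() if len(u) else 0)
P=np.array(pts)[:,:2]; c=P.mean(0); d=np.linalg.svd(P-c)[2][0]; d*=np.sign(-d[1]); print("door yaw",np.degrees(np.arctan2(d[0],-d[1])),"front face dist from pin mm",1e3*((c-[.5062,.359])@[-d[1],d[0]]))
E
python3 dy.py; python3 arc.py 0 .6 1.2 1.8 2.4 3 3.6 4.2 4.8 5.4 6
```

```text
170 377 415
210 372 409
250 368 403
290 364 398
door yaw 5.733893564765772 front face dist from pin mm -5.065108886433774
pin in tool mm [129.3  26.3   0. ] [0.49952251 0.22721554 0.15736253] [179.94  -0.    98.62] [ 0.22240763  0.84916476 -0.24079797]
0.6 [-0.3  1.4  0. ]
1.2 [-0.5  2.7  0. ]
1.8 [-0.8  4.1  0. ]
2.4 [-1.   5.4  0. ]
3.0 [-1.2  6.8  0. ]
3.6 [-1.4  8.2  0. ]
4.2 [-1.6  9.5  0. ]
4.8 [-1.8 10.9  0. ]
5.4 [-1.9 12.3  0. ]
6.0 [-2.  13.7  0. ]
```

step_arm:
  commands: [-0.0004, 0.002, 0, 0, 0, -0.9, -0.0008, 0.004, 0, 0, 0, -1.8, -0.0011, 0.0061, 0, 0, 0, -2.7, -0.0014, 0.0082, 0, 0, 0, -3.6, -0.0017, 0.0102, 0, 0, 0, -4.5, -0.0019, 0.0123, 0, 0, 0, -5.4, -0.0021, 0.0141, 0, 0, 0, -6.2, -0.0022, 0.0158, 0, 0, 0, -7, -0.0023, 0.0176, 0, 0, 0, -7.8, -0.0023, 0.0192, 0, 0, 0, -8.5]

```text
t: 24.85
tcp_pos: [0.518, 0.2277, 0.1573]
tool_rot: [0.594, 0.804, -0.0, -0.0]
force: [0.6, -0.9, -0.3]
finger_gap: -0.002
gripper_force: 0.1
```

```bash
python3 dy.py; python3 arc.py 0 1 2 3 
```

```text
170 377 415
210 373 409
250 369 404
290 365 398
door yaw 14.255862868782037 front face dist from pin mm -5.280733944123708
pin in tool mm [129.   26.8   0. ] [0.51841528 0.22782191 0.15731959] [179.97   0.   107.07] [ 0.73127137 -0.46050796 -0.3695606 ]
1.0 [-0.4  2.3  0. ]
2.0 [-0.9  4.5  0. ]
3.0 [-1.2  6.8  0. ]
```

step_arm:
  commands: [-0.0001, 0.0006, 0, 0, 0, -0.25, -0.0002, 0.0012, 0, 0, 0, -0.5, -0.0003, 0.0017, 0, 0, 0, -0.75, -0.0004, 0.0023, 0, 0, 0, -1, -0.0005, 0.0028, 0, 0, 0, -1.25, -0.0006, 0.0034, 0, 0, 0, -1.5, -0.0007, 0.004, 0, 0, 0, -1.75, -0.0008, 0.0045, 0, 0, 0, -2, -0.0008, 0.0045, 0, 0, 0, -2, -0.0008, 0.0045, 0, 0, 0, -2]

```text
t: 25.9
tcp_pos: [0.5224, 0.2283, 0.1573]
tool_rot: [0.581, 0.814, 0.0, 0.0]
force: [0.3, -0.5, 0.4]
finger_gap: -0.001
gripper_force: 0.1
```

step_arm:
  commands: [0, 0.0003, 0, 0, 0, 0, 0, 0.0006, 0, 0, 0, 0, 0, 0.0009, 0, 0, 0, 0, 0, 0.0012, 0, 0, 0, 0, 0, 0.0012, 0, 0, 0, 0, 0, 0.0012, 0, 0, 0, 0, 0, 0.0012, 0, 0, 0, 0, 0, 0.0012, 0, 0, 0, 0, 0, 0.0012, 0, 0, 0, 0, 0, 0.0012, 0, 0, 0, 0]

```text
t: 26.9
tcp_pos: [0.5236, 0.2287, 0.1573]
tool_rot: [0.581, 0.814, 0.0, -0.0]
force: [-0.3, 0.2, 0.5]
finger_gap: -0.001
gripper_force: 0.1
```

```bash
python3 dy.py
```

```text
170 375 413
210 372 408
250 368 402
290 364 397
door yaw 16.475840140454014 front face dist from pin mm -4.90304892021315
```

Continue until the bumper is felt.

step_arm:
  commands: [0, 0.0003, 0, 0, 0, 0, 0, 0.0006, 0, 0, 0, 0, 0, 0.0009, 0, 0, 0, 0, 0, 0.0012, 0, 0, 0, 0, 0, 0.0015, 0, 0, 0, 0, 0, 0.0015, 0, 0, 0, 0, 0, 0.0015, 0, 0, 0, 0, 0, 0.0015, 0, 0, 0, 0, 0, 0.0015, 0, 0, 0, 0, 0, 0.0015, 0, 0, 0, 0]

```text
t: 27.95
tcp_pos: [0.525, 0.2292, 0.1573]
tool_rot: [0.581, 0.814, 0.0, -0.0]
force: [-0.6, -0.1, -0.4]
finger_gap: 0.0
gripper_force: 0.1
```

step_arm:
  commands: [0, 0.0003, 0, 0, 0, 0, 0, 0.0006, 0, 0, 0, 0, 0, 0.0009, 0, 0, 0, 0, 0, 0.0009, 0, 0, 0, 0, 0, 0.0009, 0, 0, 0, 0, 0, 0.0009, 0, 0, 0, 0, 0, 0.0009, 0, 0, 0, 0, 0, 0.0009, 0, 0, 0, 0, 0, 0.0009, 0, 0, 0, 0, 0, 0.0009, 0, 0, 0, 0]

```text
t: 28.95
tcp_pos: [0.5258, 0.2294, 0.1573]
tool_rot: [0.581, 0.814, -0.0, -0.0]
force: [-0.7, -0.8, -0.1]
finger_gap: 0.003
gripper_force: 0.5
```

```bash
python3 dy.py
```

```text
170 371 409
210 368 405
250 365 400
290 363 395
door yaw 17.55832071248962 front face dist from pin mm -5.0459642960510385
```

step_arm:
  commands: [0, 0.0002, 0, 0, 0, 0, 0, 0.0004, 0, 0, 0, 0, 0, 0.0006, 0, 0, 0, 0, 0, 0.0008, 0, 0, 0, 0, 0, 0.0008, 0, 0, 0, 0, 0, 0.0008, 0, 0, 0, 0, 0, 0.0008, 0, 0, 0, 0, 0, 0.0008, 0, 0, 0, 0, 0, 0.0008, 0, 0, 0, 0, 0, 0.0008, 0, 0, 0, 0]

```text
t: 30.0
tcp_pos: [0.5259, 0.2295, 0.1573]
tool_rot: [0.581, 0.814, -0.001, -0.0]
force: [-5.1, -2.6, 3.0]
finger_gap: 0.0
gripper_force: 2.6
```

step_arm:
  commands: [0, 0.0002, 0, 0, 0, 0, 0, 0.0004, 0, 0, 0, 0, 0, 0.0006, 0, 0, 0, 0, 0, 0.0008, 0, 0, 0, 0, 0, 0.0008, 0, 0, 0, 0, 0, 0.0008, 0, 0, 0, 0, 0, 0.0008, 0, 0, 0, 0, 0, 0.0008, 0, 0, 0, 0, 0, 0.0008, 0, 0, 0, 0, 0, 0.0008, 0, 0, 0, 0]

```text
t: 31.0
tcp_pos: [0.5258, 0.2295, 0.1572]
tool_rot: [0.581, 0.814, -0.001, -0.001]
force: [-5.9, -3.9, 4.3]
finger_gap: 0.004
gripper_force: 3.4
```

```bash
python3 dy.py; python3 -c "
from h import *
print(manip.sense()['force'])"
```

```text
170 371 409
210 368 404
250 365 400
290 362 395
door yaw 17.544021498574615 front face dist from pin mm -5.028386169552032
[-4.8307519  -4.05165415  4.87334042]
```

Firm stop felt with the door parallel to the cupboard. Backing away.

step_arm:
  commands: [0, -0.001, 0, 0, 0, 0, 0, -0.003, 0, 0, 0, 0, 0, -0.006, 0, 0, 0, 0, 0, -0.012, 0, 0, 0, 0, 0, -0.02, 0, 0, 0, 0, 0, -0.03, 0, 0, 0, 0, 0, -0.035, 0, 0, 0, 0, 0, -0.035, 0, 0, 0, 0, 0, -0.035, 0, 0, 0, 0, 0, -0.035, 0, 0, 0, 0]

```text
t: 32.05
tcp_pos: [0.4948, 0.2187, 0.1575]
tool_rot: [0.581, 0.814, 0.0, 0.0]
force: [-0.2, -0.2, -0.3]
finger_gap: -0.001
gripper_force: 0.0
```

```bash
sed -i 's/340:460\])\[0\]+340/340:520])[0]+340/' dy.py; python3 dy.py; python3 -c "
from h import *
print(manip.sense()['force'])"
```

```text
170 464 502
210 456 492
250 447 482
290 439 472
door yaw 14.150721333699819 front face dist from pin mm -4.932630436367787
[ 0.64727584 -0.03199505 -0.5914705 ]
```

step_arm:
  commands: [0, -0.005, 0, 0, 0, 0, 0, -0.005, 0, 0, 0, 0, 0, -0.005, 0, 0, 0, 0, 0, -0.005, 0, 0, 0, 0, 0, -0.005, 0, 0, 0, 0, 0, -0.005, 0, 0, 0, 0, 0, -0.005, 0, 0, 0, 0, 0, -0.005, 0, 0, 0, 0, 0, -0.005, 0, 0, 0, 0, 0, -0.005, 0, 0, 0, 0]

```text
t: 33.1
tcp_pos: [0.4895, 0.217, 0.1573]
tool_rot: [0.581, 0.814, 0.0, 0.0]
force: [-0.4, 0.7, 0.1]
finger_gap: 0.0
gripper_force: 0.0
```

```bash
python3 dy.py; python3 -c "
from h import *
print(manip.sense()['tcp_pos'])"
```

```text
170 482 519
210 473 509
250 464 498
290 455 487
door yaw 14.267711585832801 front face dist from pin mm -5.1750680111993
[0.48952627 0.21700098 0.15732651]
```

The door bounced about 3° back off the rubber; I'll push again slowly, just to touching, without compressing it.

step_arm:
  commands: [0, 0.008, 0, 0, 0, 0, 0, 0.016, 0, 0, 0, 0, 0, 0.022, 0, 0, 0, 0, 0, 0.0255, 0, 0, 0, 0, 0, 0.0275, 0, 0, 0, 0, 0, 0.029, 0, 0, 0, 0, 0, 0.0305, 0, 0, 0, 0, 0, 0.032, 0, 0, 0, 0, 0, 0.033, 0, 0, 0, 0, 0, 0.034, 0, 0, 0, 0]

```text
t: 34.15
tcp_pos: [0.5216, 0.228, 0.1573]
tool_rot: [0.581, 0.814, -0.0, -0.0]
force: [0.3, 0.6, 0.5]
finger_gap: 0.0
gripper_force: 0.1
```

step_arm:
  commands: [0, 0.0004, 0, 0, 0, 0, 0, 0.0008, 0, 0, 0, 0, 0, 0.0012, 0, 0, 0, 0, 0, 0.0016, 0, 0, 0, 0, 0, 0.002, 0, 0, 0, 0, 0, 0.0023, 0, 0, 0, 0, 0, 0.0026, 0, 0, 0, 0, 0, 0.0029, 0, 0, 0, 0, 0, 0.0032, 0, 0, 0, 0, 0, 0.0035, 0, 0, 0, 0]

```text
t: 35.15
tcp_pos: [0.525, 0.2292, 0.1573]
tool_rot: [0.581, 0.814, -0.0, -0.0]
force: [0.3, -0.8, 0.9]
finger_gap: -0.001
gripper_force: 0.1
```

```bash
python3 dy.py; python3 -c "
from h import *
print(manip.sense()['tcp_pos'],manip.sense()['force'])"
```

```text
170 372 410
210 369 406
250 366 401
290 363 396
door yaw 17.338434212657983 front face dist from pin mm -5.266640116512761
[0.52506456 0.22922765 0.15731665] [ 0.36799913  1.26313832 -0.11507988]
```

step_arm:
  commands: [0, 0, 0, 0, 0, 0, 0, 0, 0, 0, 0, 0, 0, 0, 0, 0, 0, 0, 0, -0.0005, 0, 0, 0, 0, 0, -0.0015, 0, 0, 0, 0, 0, -0.004, 0, 0, 0, 0, 0, -0.01, 0, 0, 0, 0, 0, -0.02, 0, 0, 0, 0, 0, -0.03, 0, 0, 0, 0, 0, -0.035, 0, 0, 0, 0]

```text
t: 36.2
tcp_pos: [0.49, 0.2173, 0.1572]
tool_rot: [0.581, 0.814, -0.001, -0.001]
force: [-1.1, -0.3, -0.4]
finger_gap: 0.001
gripper_force: 0.0
```

step_arm:
  commands: [0, -0.003, 0, 0, 0, 0, 0, -0.003, 0, 0, 0, 0, 0, -0.003, 0, 0, 0, 0, 0, -0.003, 0, 0, 0, 0, 0, -0.003, 0, 0, 0, 0, 0, -0.003, 0, 0, 0, 0, 0, -0.003, 0, 0, 0, 0, 0, -0.003, 0, 0, 0, 0, 0, -0.003, 0, 0, 0, 0, 0, -0.003, 0, 0, 0, 0]

```text
t: 37.2
tcp_pos: [0.4891, 0.2168, 0.1573]
tool_rot: [0.581, 0.814, -0.0, -0.0]
force: [0.7, -0.2, -0.3]
finger_gap: 0.001
gripper_force: 0.0
```

```bash
python3 dy.py; python3 -c "
from h import *
print(manip.sense()['tcp_pos'],manip.sense()['force'])"
```

```text
170 491 519
210 483 518
250 475 509
290 467 499
door yaw 16.072985923306252 front face dist from pin mm -4.920604903252106
[0.48904427 0.21683215 0.15731512] [ 0.44196593 -0.8603842   0.10212401]
```

step_arm:
  commands: [0, 0.01, 0, 0, 0, 0, 0, 0.02, 0, 0, 0, 0, 0, 0.028, 0, 0, 0, 0, 0, 0.032, 0, 0, 0, 0, 0, 0.034, 0, 0, 0, 0, 0, 0.035, 0, 0, 0, 0, 0, 0.036, 0, 0, 0, 0, 0, 0.037, 0, 0, 0, 0, 0, 0.0377, 0, 0, 0, 0, 0, 0.0381, 0, 0, 0, 0]

```text
t: 38.25
tcp_pos: [0.5249, 0.2292, 0.1573]
tool_rot: [0.581, 0.814, -0.0, -0.0]
force: [0.7, -0.4, 0.4]
finger_gap: -0.003
gripper_force: 0.1
```

step_arm:
  commands: [0, 0.0002, 0, 0, 0, 0, 0, 0.0004, 0, 0, 0, 0, 0, 0.0004, 0, 0, 0, 0, 0, 0.0004, 0, 0, 0, 0, 0, 0.0004, 0, 0, 0, 0, 0, 0.0003, 0, 0, 0, 0, 0, 0.0002, 0, 0, 0, 0, 0, 0.0001, 0, 0, 0, 0, 0, 0, 0, 0, 0, 0, 0, -0.0001, 0, 0, 0, 0]

```text
t: 39.25
tcp_pos: [0.525, 0.2292, 0.1573]
tool_rot: [0.581, 0.814, 0.0, -0.0]
force: [0.0, 0.1, -1.2]
finger_gap: -0.002
gripper_force: 0.0
```

step_arm:
  commands: [0, -0.0001, 0, 0, 0, 0, 0, -0.0002, 0, 0, 0, 0, 0, -0.0003, 0, 0, 0, 0, 0, -0.0004, 0, 0, 0, 0, 0, -0.0005, 0, 0, 0, 0, 0, -0.0006, 0, 0, 0, 0, 0, -0.0008, 0, 0, 0, 0, 0, -0.001, 0, 0, 0, 0, 0, -0.0012, 0, 0, 0, 0, 0, -0.0015, 0, 0, 0, 0]

```text
t: 40.25
tcp_pos: [0.5236, 0.2287, 0.1573]
tool_rot: [0.581, 0.814, 0.0, 0.0]
force: [-0.5, -0.4, 0.3]
finger_gap: -0.0
gripper_force: 0.0
```

step_arm:
  commands: [0, -0.001, 0, 0, 0, 0, 0, -0.003, 0, 0, 0, 0, 0, -0.006, 0, 0, 0, 0, 0, -0.012, 0, 0, 0, 0, 0, -0.02, 0, 0, 0, 0, 0, -0.03, 0, 0, 0, 0, 0, -0.035, 0, 0, 0, 0, 0, -0.0365, 0, 0, 0, 0, 0, -0.0365, 0, 0, 0, 0, 0, -0.0365, 0, 0, 0, 0]

```text
t: 41.25
tcp_pos: [0.4895, 0.2169, 0.1574]
tool_rot: [0.581, 0.814, 0.0, 0.0]
force: [-0.2, 0.5, 0.1]
finger_gap: 0.001
gripper_force: 0.0
```

```bash
python3 dy.py; python3 -c "
from h import *
print(manip.sense()['tcp_pos'],manip.sense()['force'])"
```

```text
170 491 519
210 483 518
250 475 509
290 468 500
door yaw 16.34400788525518 front face dist from pin mm -4.731433942597029
[0.48957608 0.21693014 0.1574356 ] [ 0.51991515 -0.9804298   0.04885738]
```

```bash
python3 -c "
from station import manip
print(manip.sign_off())"
```

```text
the job is handed in; nothing more can be done
None
```

The door hangs on both pins and is swung shut to within about 1° of home, roughly 5 mm or less at the free edge by the wrist camera; the job was handed in at about 41 s with the gripper clear, and no verdict came back.

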